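Hook the draining grate under its lip and snap it in

TASK

The steel draining grate has been left lying on top of the white draining tray. Draw it back until its far edge drops into the tray in front of the lip, slide that edge under the lip, then press the handle end down until the grate lies flat and the spring catch has snapped over its near edge. Let go of it and do not disturb the three loose cheeses beside the tray.

Things in the scene. Friction and masses are not known exactly. Their poses are not given: they have to be found in the camera images.
- tray: White plastic draining tray fixed to the deck, 222 (x) x 188 (y) mm, with a catch housing standing out 26 mm more at the middle of its near (-x) end. Origin: centre of its underside (housing not counted); x points from catch end to lip end, z up. Inner faces of the end walls at x = -103 and +103 mm; near wall 10 mm thick, its top at z = 52 mm.
- lip_edge (a point): Middle of the lower front edge of the lip that reaches inward from the tray's far wall: at (73, 0, 43) mm in the tray's frame, axes as the tray's. The lip's underside is at z = 43 mm, its top at z = 52 mm, and it spans the tray's whole width.
- ledge (a point): Top of the tray's left ledge, at (0, 77, 30) mm in the tray's frame. Such ledges along both sides (66 to 88 mm from the middle) carry the grate at z = 30 mm; low guides outside them (inner faces y = +-87 mm, top z = 38 mm) leave the grate 5 mm play on either side.
- catch (a joint): Spring catch in the gap of the tray's near wall: 50 mm wide steel tongue under a slanted leaf that the grate's near edge pushes aside on its way down. 0 = sprung out over the grate, up to 0.012 m pushed back toward the tray's -x. Spring 4 N at 0, 0.4 N more per mm; snapping the grate in takes about 10 to 22 N down on the handle; its own weight does not do it.
- catch_nose (a point): Middle of the catch's nose, at (-96.5, 0, 37) mm in the tray's frame with the catch sprung out; the underside of the tongue is at z = 35.5 mm.
- grate: Loose steel slatted grate, 202 (x) x 164 (y) x 4 mm, about 0.45 kg. Origin: centre of its underside; x points to its far edge (which goes under the lip), z up. Starts level on lip and near wall, a little askew, centre 6 to 20 mm nearer the catch than the tray's. The far edge drops in once the centre is over 28 mm back. Seated: centre within 2 mm of the tray's in x, underside at tray z = 30 mm.
- grate_far (a point): Middle of the grate's far edge, underside, (101, 0, 0) mm in the grate's frame.
- grate_near (a point): Middle of the grate's near edge, underside, (-101, 0, 0) mm in the grate's frame.
- handle (a point): Top middle of the grate's handle, a fixed bar 100 mm long along the grate's y, 8 x 8 mm in section, on two 8 mm square posts at its ends; this point is at (-55, 0, 39) mm in the grate's frame, and 27 mm are free below the bar.
- caciotta_small: Small round pale cheese, 101 x 97 x 46 mm, left of the tray; origin at the centre of its underside. Bystander.
- stagionato_brick: Small brick of cheese, 57 x 92 x 40 mm, right of the tray; origin at the centre of its underside. Bystander.
- scamorza_2: Yellow pear-shaped cheese, 58 mm across, 73 mm high, right of the tray, nearer the robot; origin at the centre of its underside. Bystander.

How it is judged (in metres and radians):
On the way:
1. the far edge is under the lip while the near edge is still up (x of grate_far in the frame of tray above 0.08 m and z of grate_far in the frame of tray below 0.04 m and z of grate_near in the frame of tray above 0.036 m), for 0.1 s.
At the end, for the whole second after the job is handed in: The grate rests flat on the ledges (within 0.03 rad of level; in the tray's frame the underside of its far edge at 26 to 34 mm, of its near edge at 26 to 33.5 mm), at rest, the far edge at least 17 mm under the lip, the catch sprung out over the near edge (joint below 2.5 mm) (x of grate_far in the frame of tray above 0.09 m and z of grate_far in the frame of tray between 0.026 and 0.034 m and z of grate_near in the frame of tray between 0.026 and 0.0335 m and angle between grate's own z axis and vertical below 0.03 rad and value of joint catch below 0.0025 m and linear speed of grate below 0.02 m/s); the robot touches nothing.
It fails at once if the small round cheese is moved by more than 30 mm (distance of caciotta_small from where it was at the start of the episode above 0.03 m).
It fails at once if the cheese brick is moved by more than 30 mm (distance of stagionato_brick from where it was at the start of the episode above 0.03 m).
It fails at once if the pear-shaped cheese is moved by more than 30 mm (distance of scamorza_2 from where it was at the start of the episode above 0.03 m).
It also fails if it takes over 48 s, if anything falls off the work surface, if the arm or the gripper's body presses on something with over 40 N, if the wrist force passes 120 N, or if a joint passes its speed limit or range.

ROBOT

A 6-joint arm with a two-finger parallel gripper is mounted at the origin on a cart in front of the work surface, level with it; the furniture and walls round the work are solid. World frame = base frame: x ahead of the robot, y to its left, z up, the work surface at z = 0. Lengths are in m, angles in degrees, forces in N, time in s.
With the tool pointing down it reaches from about 0.4 to 0.825 m from the base axis. Payload 7 kg.
Tool frame: the origin (TCP) lies at the very end of the fingers, on their centre line; the grasp point (between the pads) lies 19 mm behind it; z points along the fingers, y is the direction in which the jaws open and shut (so a half turn about z gives the same grasp; the last joint's range is limited). The gripper opens to 88 mm and grips with 3 to 60 N. Pads are 19 mm wide; open, the fingers measure 130 mm over their backs; the gripper's body (78 mm by 193 mm) begins 47 mm behind the grasp point.
Start: joints at [-51.732, 20.546, 0.682, 0, -70.136, -16.507], TCP at [0.25, -0.627, 0.227] pointing down, gripper open.
Joint ranges: [-176.03, 176.03], [-82.01, 121.73], [-58.28, 71.71], [-173.87, 95.51], [-174.79, -0.11], [-173.66, 173.66]. Speed limits (degrees/s): [136.94, 136.94, 172.46, 180, 180, 180].

INTERFACE

Orientations are given as [roll, pitch, yaw] about the fixed x, y, z axes, in that order (R = Rz(yaw) Ry(pitch) Rx(roll)).
In Python, from plant import telemetry, snapshot, calibration, workorder gives the robot as it stands. The module is installed in compiled form; this text tells all that it offers.
- The arm moves only by the tool step_arm, never from a script. Its argument "plan" is text: rows parted by semicolons, each of 7 numbers parted by spaces: the finger opening in cm, from 0 to 8.76, then the shift along the tool's x, y, z in cm, then the turn, a rotation vector about the tool's x, y, z in degrees. A call has 1 to 12 rows; each row shifts and turns the commanded pose from where the row before left it, along the tool's axes as they then stand; what a row does not reach is not made up. A row lasts 1/12 s, in which the tool goes at most 41.7 mm and 7.16 degrees, less where a joint would pass 70% of its speed; a pose out of reach is approached as far as the arm can. A call with a gripper value outside its range is refused whole. The fingers move at their own pace and stop on an object; the grip force is fixed at half the most. Time passes only in rows, so rows that do not move let the fingers close. It gives the time, the measured TCP pose, the force and the opening at its end, in the units of the state.
- telemetry.get_obs(): the state, without advancing time (a new reading comes with each control period).
- snapshot(name): name is "scene" or "top" or "wrist"; returns the picture (400x640x3 uint8, blue, green, red); there is no depth.
- calibration(name): a dict with "K" (3x3 intrinsics, pixels), "camera_from_world" (4x4, takes a point from world to camera coordinates). Camera axes: x right, y up, looking along -z (the intrinsics and any distortion apply to the point x, -y, -z); pixel columns grow to the right and rows downward; lengths in m; the calibration is good to about 2 mm. A picture is of the moment at which its call begins: read the wrist's pose just before it. calibration takes no time and is no camera call; for the wrist camera it gives the pose at the moment of the call.
- workorder.close_job(): hands the job in, once; it reports no verdict.
The state is a dict: "clock": time; "joint_pos": joint angles; "qvel": joint speeds; "tau": joint torques, N m; "tool_pos": TCP position; "orientation": TCP orientation; "force": force on the tool from outside, world axes, zero at the start; "moment": the same for the moment, N m; "opening": finger opening in m.
Only numpy, scipy, OpenCV 4.12 (cv2) and the standard library are available. Lean on these libraries where they do the work, as an engineer would, in place of code of your own. Each camera call takes 0.05 s, during which the arm holds its last target.

## Working session

There is one attempt and no reset: what is moved stays moved. The work goes in short steps, Python scripts to look and compute and a tool call to move; the robot and the scene stay as the last step left them, time stands still between calls to the robot, and variables do not carry over. Pictures are saved under pics/ and viewed, and the job is handed in when it is done.

Besides the shell and the picture viewer there is one more tool, called after "Emit:" by a JSON object that holds its "fn" and its "kwargs", one argument or row to a line. step_arm: Moves the arm, as the interface text tells. Its arguments: {"type":"object","properties":{"plan":{"type":"string"}},"required":["plan"]}

```bash
mkdir -p pics
python3 - <<'E'
from plant import telemetry, snapshot, calibration
import cv2
print(telemetry.get_obs())
for n in("scene","top"):
    cv2.imwrite(f"pics/{n}0.png",snapshot(n)); c=calibration(n); print(n,c)
E
```

```text
{'clock': 0.0, 'joint_pos': array([-5.17320930e+01,  2.05913262e+01,  6.32648693e-01, -2.03001071e-02,
       -7.01348113e+01, -1.65066246e+01]), 'qvel': array([ 4.74046177e-02,  1.47598810e-01, -1.19344633e-01,  6.93783580e-02,
       -3.84715378e-05,  5.53668086e-02]), 'tau': array([ 1.01260839e-04, -5.82712483e+01,  2.93061340e+01,  6.99703708e+00,
        7.14753172e-03, -1.45459826e-04]), 'tool_pos': array([ 0.25003801, -0.6264493 ,  0.2256148 ]), 'orientation': array([ 1.79904942e+02, -8.26843307e-03, -1.58245624e+02]), 'force': array([ 0.84132028, -0.78119807, -0.25111285]), 'moment': array([ 0.01606916, -0.02084413,  0.02891245]), 'opening': 0.08747934810550724}
scene {'K': array([[420.95684867,   0.        , 314.70923961],
       [  0.        , 420.95684867, 203.02951341],
       [  0.        ,   0.        ,   1.        ]]), 'camera_from_world': array([[-0.84856249, -0.5289557 , -0.01214762,  0.51828833],
       [ 0.38321586, -0.63026975,  0.67520786, -0.27450853],
       [-0.36481133,  0.5683009 ,  0.73752748, -0.84666935],
       [ 0.        ,  0.        ,  0.        ,  1.        ]])}
top {'K': array([[418.10109295,   0.        , 320.52655262],
       [  0.        , 418.10109295, 197.53108942],
       [  0.        ,   0.        ,   1.        ]]), 'camera_from_world': array([[-6.91787182e-03, -9.99502806e-01,  3.07617285e-02,
        -6.39228702e-03],
       [ 9.80888651e-01, -8.00803769e-04,  1.94568271e-01,
        -5.87124337e-01],
       [-1.94446899e-01,  3.15198288e-02,  9.80406499e-01,
        -9.27729164e-01],
       [ 0.00000000e+00,  0.00000000e+00,  0.00000000e+00,
         1.00000000e+00]])}
```

View pics/scene0.png

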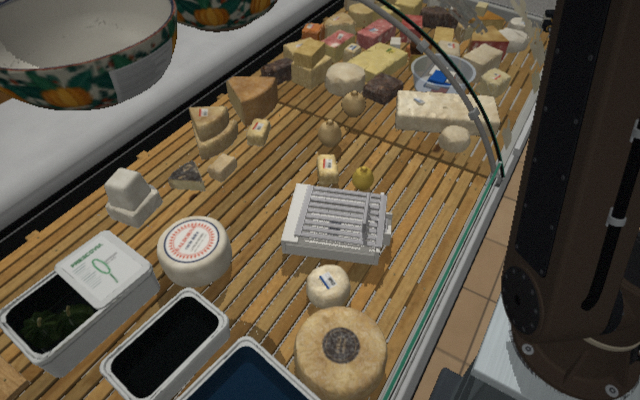

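View pics/top0.png

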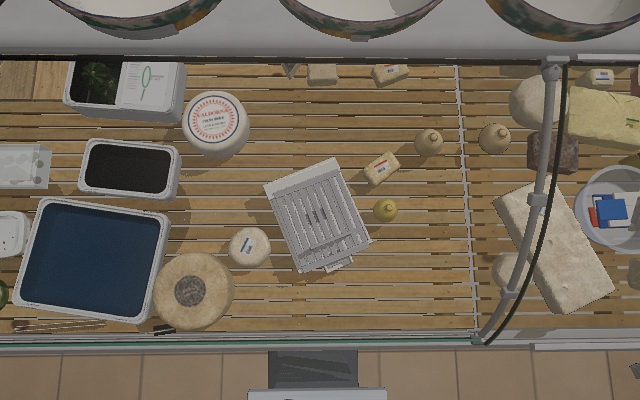

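Run:
```python
import cv2
i=cv2.imread("pics/top0.png")[110:260,270:420]
cv2.imwrite("pics/top0c.png",cv2.resize(i,None,fx=4,fy=4,interpolation=cv2.INTER_CUBIC))
```

```text
(no output)
```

View pics/top0c.png

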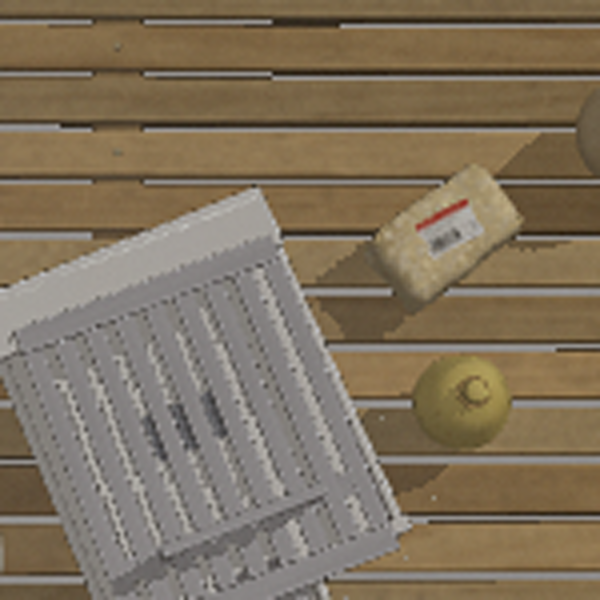

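```bash
cat > h.py <<'E'
import numpy as np, cv2
from plant import telemetry, snapshot, calibration
def proj(n,P,c=None):
    c=c or calibration(n); P=np.atleast_2d(P); T=c["camera_from_world"]
    q=P@T[:3,:3].T+T[:3,3]; q=q*[1,-1,-1]; q=q@c["K"].T; return q[:,:2]/q[:,2:]
def ray(n,uv,z,c=None):
    c=c or calibration(n); T=c["camera_from_world"]; R=T[:3,:3];o=-R.T@T[:3,3]
    d=np.linalg.inv(c["K"])@[uv[0],uv[1],1]; d=R.T@(d*[1,-1,-1])
    return o+d*(z-o[2])/d[2]
E
python3 - <<'E'
from h import *
for n in("scene","top"):
    print(proj(n,[[.25,-.627,.227],[0,0,0],[.3,-.5,0],[.45,0,0]]))
    T=calibration(n)["camera_from_world"];print(-T[:3,:3].T@T[:3,3])
i=cv2.imread("pics/top0.png")[150:285,255:390]
cv2.imwrite("pics/top0d.png",cv2.resize(i,None,fx=4.4,fy=4.4,interpolation=cv2.INTER_CUBIC))
i=cv2.imread("pics/scene0.png")[150:320,270:410]
cv2.imwrite("pics/sc0d.png",cv2.resize(i,None,fx=3.5,fy=3.5,interpolation=cv2.INTER_CUBIC))
E
```

```text
[[551.95801007  64.89457311]
 [572.39782056 339.51283436]
 [493.98435553 150.22044828]
 [371.52698827 245.53245911]]
[0.23612149 0.5823001  0.8160882 ]
[[658.63316788 358.18421369]
 [317.64573105 462.13129465]
 [525.55902281 319.58530002]
 [316.61198397 257.54461664]]
[0.39546532 0.02238258 1.02398411]
```

View pics/top0d.png

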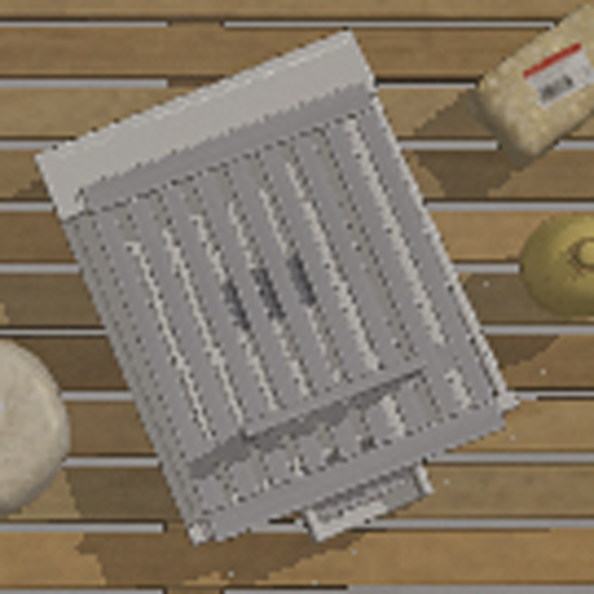

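View pics/sc0d.png

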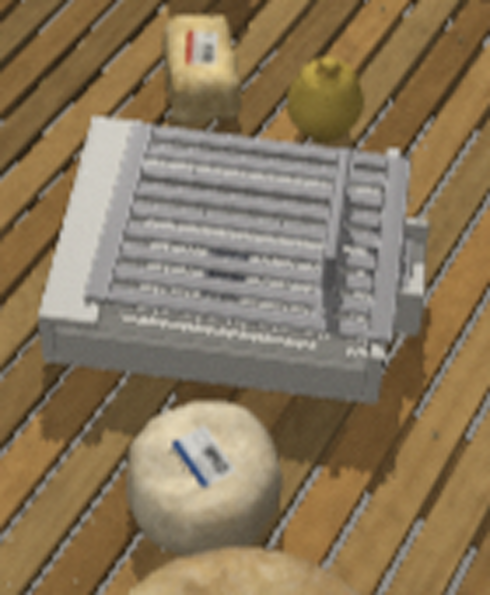

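Run:
```python
from h import *
i=cv2.imread("pics/scene0.png")[0:400,340:640]
cv2.imwrite("pics/sc0e.png",cv2.resize(i,None,fx=1.5,fy=1.5,interpolation=cv2.INTER_CUBIC))
i=cv2.imread("pics/top0.png")[40:400,400:640]
cv2.imwrite("pics/top0e.png",cv2.resize(i,None,fx=1.6,fy=1.6,interpolation=cv2.INTER_CUBIC))
cv2.imwrite("pics/wr0.png",snapshot("wrist"))
```

```text
(no output)
```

View pics/sc0e.png

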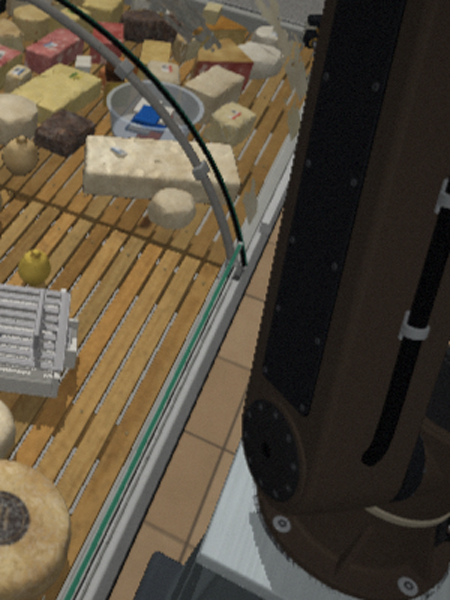

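View pics/top0e.png

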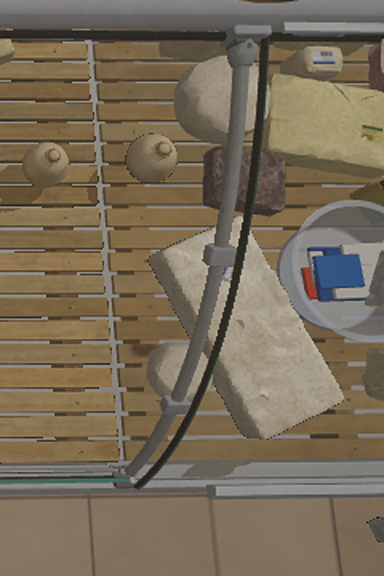

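View pics/wr0.png

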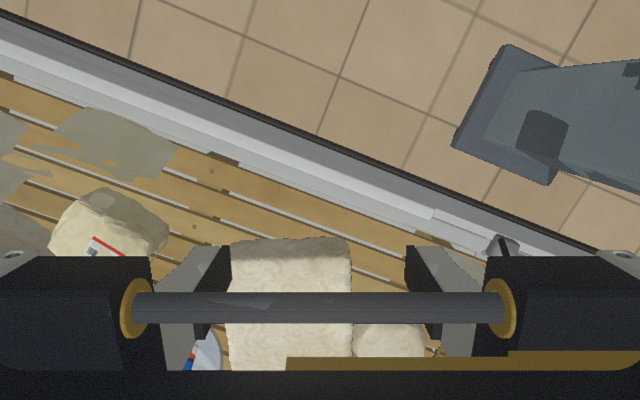

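```bash
cat >> h.py <<'E'
def tri(a,b,na="scene",nb="top"):
    A=[]
    for n,uv in((na,a),(nb,b)):
        c=calibration(n);T=c["camera_from_world"];P=c["K"]@(np.diag([1,-1,-1])@T[:3]);
        A+= [uv[0]*P[2]-P[0],uv[1]*P[2]-P[1]]
    A=np.array(A); x=np.linalg.lstsq(A[:,:3],-A[:,3],rcond=None)[0]
    return x.round(3),[ (proj(n,x)[0]-uv).round(1) for n,uv in((na,a),(nb,b))]
E
python3 - <<'E'
from h import *
for a,b in [((498.7,174.7),(480,335)),((473,113),(509,292)),((421,47),(537.5,199))]: print(tri(a,b))
# low glass: assume x front; edge line rows in top at col 316: ~336-346
for z in(0,.05,.1,.2,.3,.4): print(z,ray("top",(100,343),z).round(3),ray("scene",(388,390),z).round(3),ray("scene",(460,245),z).round(3),ray("top",(400,340),z).round(3))
E
```

```text
(array([ 0.263, -0.38 ,  0.017]), [array([-1.8, -0.2]), array([0.5, 2.2])])
(array([ 0.371, -0.381,  0.178]), [array([0.5, 0.1]), array([-0.2, -0.6])])
(array([ 0.536, -0.385,  0.309]), [array([0.9, 0.2]), array([-0.4, -1.2])])
0 [0.258 0.5   0.   ] [0.273 0.284 0.   ] [ 0.27  -0.112  0.   ] [ 0.257 -0.195  0.   ]
0.05 [0.264 0.476 0.05 ] [0.271 0.302 0.05 ] [ 0.268 -0.069  0.05 ] [ 0.263 -0.185  0.05 ]
0.1 [0.271 0.453 0.1  ] [0.268 0.32  0.1  ] [ 0.266 -0.027  0.1  ] [ 0.27  -0.174  0.1  ]
0.2 [0.285 0.406 0.2  ] [0.264 0.357 0.2  ] [0.262 0.058 0.2  ] [ 0.284 -0.153  0.2  ]
0.3 [0.298 0.36  0.3  ] [0.259 0.393 0.3  ] [0.258 0.143 0.3  ] [ 0.297 -0.132  0.3  ]
0.4 [0.312 0.313 0.4  ] [0.255 0.43  0.4  ] [0.253 0.228 0.4  ] [ 0.311 -0.11   0.4  ]
```

```bash
cat > fit.py <<'E'
from h import *
from scipy.optimize import least_squares
t=lambda u,v:(u/4.4+255-.4,v/4.4+150-.4); s=lambda u,v:(u/3.5+270-.4,v/3.5+150-.4)
D=[("top",(111,94,52),t(38,158)),("top",(111,-94,52),t(350,32)),("top",(-112,-94,52),t(515,400)),("top",(-112,94,52),t(200,543)),
("scene",(111,94,52),s(42,320)),("scene",(111,-94,52),s(93,118)),("scene",(111,94,0),s(45,362)),("scene",(-112,94,0),s(377,402)),("scene",(-112,-94,52),s(398,150))]
def W(p,q,z=0):
    c,si=np.cos(p[2]),np.sin(p[2]); q=np.array(q)/1e3
    return np.array([p[0]+c*q[0]-si*q[1],p[1]+si*q[0]+c*q[1],q[2]+z])
C={n:calibration(n) for n in("top","scene")}
f=lambda p:np.concatenate([proj(n,W(p,q),C[n])[0]-uv for n,q,uv in D])
r=least_squares(f,[.5,0,.4]); print("tray",r.x,np.degrees(r.x[2])); print(r.fun.reshape(-1,2).round(1))
p=r.x
h=ray("top",t(335,403),.091); h1=ray("top",t(245,435),.091); h2=ray("top",t(425,369),.091)
print("handle",h,np.linalg.norm(h1-h2),h1,h2,"yaw",np.degrees(np.arctan2(h1[1]-h2[1],h1[0]-h2[0]))-90)
E
python3 fit.py
```

```text
tray [5.52479549e-01 2.02775020e-04 4.03856454e-01] 23.139270350983058
[[-1.4 -0.1]
 [ 0.  -1.2]
 [ 1.2 -0.2]
 [-1.5 -0.1]
 [ 0.1 -0.8]
 [ 0.5 -0.6]
 [ 0.7  0.6]
 [ 0.4  0.6]
 [ 0.4 -1. ]]
handle [ 0.48116184 -0.02971997  0.091     ] 0.0975780711049367 [0.46521733 0.01594694 0.091     ] [ 0.49828473 -0.07585735  0.091     ] yaw 19.808737306884254
```

Emit:
{"fn": "step_arm", "kwargs": {
  "plan": "8.7 0 0 -4 0 0 0;8.7 0 0 -4 0 0 0;8.7 0 0 -4 0 0 0;8.7 0 0 -4 0 0 0;8.7 -2.7 2.9 0 0 0 0;8.7 -2.7 2.9 0 0 0 0;8.7 -2.7 2.9 0 0 0 0;8.7 -2.7 2.9 0 0 0 0;8.7 -2.7 2.9 0 0 0 0;8.7 -2.7 2.9 0 0 0 0"
}}

```text
clock: 0.98
tool_pos: [0.3362, -0.4034, 0.3863]
orientation: [180.0, 0.0, -158.3]
force: [0.9, -0.1, 0.4]
opening: 0.0873
```

Emit:
{"fn": "step_arm", "kwargs": {
  "plan": "8.7 -2.7 2.9 0 0 0 0;8.7 -2.7 2.9 0 0 0 0;8.7 -2.7 2.9 0 0 0 0;8.7 -2.7 2.9 0 0 0 0;8.7 -2.7 2.9 0 0 0 0;8.7 -2.7 2.9 0 0 0 0;8.7 -2.7 2.9 0 0 0 0;8.7 -2.7 2.9 0 0 0 0;8.7 -2.7 2.9 0 0 0 0;8.7 -2.7 2.9 0 0 0 0"
}}

```text
clock: 1.82
tool_pos: [0.4794, -0.0337, 0.3868]
orientation: [180.0, 0.0, -158.2]
force: [1.1, -0.2, 0.9]
opening: 0.0869
```

Emit:
{"fn": "step_arm", "kwargs": {
  "plan": "8.7 0 0 0 0 0 -7.1;8.7 0 0 0 0 0 -7.1;8.7 0 0 0 0 0 -7.1;8.7 0 0 0 0 0 -7.1;8.7 0 0 0 0 0 -7.1;8.7 0 0 0 0 0 -7.1;8.7 0 0 0 0 0 -7.1;8.7 0 0 0 0 0 -7.1;8.7 0 0 0 0 0 -7.1;8.7 0 0 0 0 0 -7.1;8.7 0 0 0 0 0 -7.1;8.7 0 0 0 0 0 -7.1"
}}

```text
clock: 2.82
tool_pos: [0.4792, -0.0358, 0.3863]
orientation: [180.0, 0.0, -72.7]
force: [0.0, -0.4, 0.4]
opening: 0.0871
```

Run:
```python
from h import *
o=telemetry.get_obs();print(o)
c=calibration("wrist");im=snapshot("wrist");cv2.imwrite("pics/wr1.png",im)
import pickle;pickle.dump(c,open("wr1.pkl","wb"));T=c["camera_from_world"];print(c["K"],-T[:3,:3].T@T[:3,3],T[:3,:3])
```

```text
{'clock': 2.8167, 'joint_pos': array([ 1.92435210e+01, -2.04277585e+00, -6.44573369e+00, -1.13311936e-02,
       -8.56192205e+01, -1.93159948e+00]), 'qvel': array([ 2.80927690e-02, -1.66769380e-02, -7.40082025e-02, -3.25136776e-02,
        3.14672413e-02,  8.46147713e+01]), 'tau': array([ 7.98192836e-03, -2.81864458e+01,  3.11122084e+01,  7.41192788e+00,
        3.09606199e-02, -2.45759234e+00]), 'tool_pos': array([ 0.47920771, -0.0357858 ,  0.38634809]), 'orientation': array([ 1.79977453e+02,  1.05437780e-02, -7.26889482e+01]), 'force': array([ 0.03287321, -0.40670959,  0.39910532]), 'moment': array([-0.01300728,  0.12388796,  0.05325994]), 'opening': 0.08709477111107676}
[[347.15167751   0.         317.56707564]
 [  0.         347.15167751 201.51946856]
 [  0.           0.           1.        ]] [ 0.50400291 -0.11465494  0.54485909] [[-9.54576890e-01 -2.97964687e-01 -8.11603952e-05]
 [ 2.84261934e-01 -9.10596240e-01 -3.00016067e-01]
 [ 8.93202892e-02 -2.86411475e-01  9.53934145e-01]]
```

View pics/wr1.png

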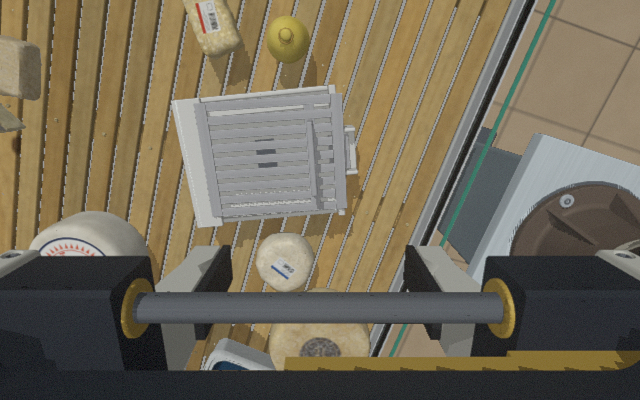

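Run:
```python
from h import *
o=telemetry.get_obs();print(o['clock'],o['tool_pos'],o['orientation'])
import pickle
c=calibration("wrist");im=snapshot("wrist");pickle.dump(c,open("wr2.pkl","wb"))
cv2.imwrite("pics/wr2.png",im)
cv2.imwrite("pics/wr2c.png",cv2.resize(im[70:240,160:370],None,fx=3.5,fy=3.5,interpolation=cv2.INTER_CUBIC))
```

```text
2.8667 [ 0.47923881 -0.03574476  0.38635073] [ 1.79980989e+02  1.14044072e-02 -7.21532027e+01]
```

View pics/wr2c.png

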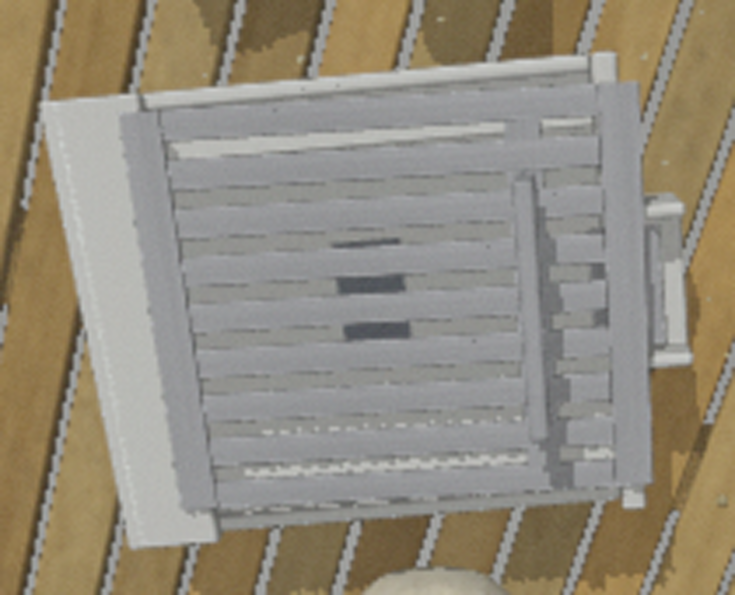

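```bash
cat > fit2.py <<'E'
from fit import *
import pickle
c=pickle.load(open("wr2.pkl","rb"))
w=lambda u,v:((u+.5)/3.5+160-.5,(v+.5)/3.5+70-.5)
T=[((111,-94,52),w(43,102)),((111,94,52),w(131,547)),((-112,-94,52),w(615,55)),((-112,94,52),w(643,507))]
G=[((101,-82,56),w(122,113)),((101,82,56),w(187,508)),((-101,-82,56),w(637,83)),((-101,82,56),w(650,482)),((-55,-50,91),w(524,177)),((-55,50,91),w(538,438))]
for nm,S in(("tray",T),("grate",G)):
    g=lambda p:np.concatenate([proj("",W(p,q),c)[0]-uv for q,uv in S])
    r=least_squares(g,[.55,0,.4]);x=r.x;print(nm,x,np.degrees(x[2]));print(r.fun.reshape(-1,2).round(1).tolist())
    if nm=="tray":tw=x
def rel(a,b):
    d=b[:2]-a[:2];cc,s=np.cos(a[2]),np.sin(a[2]);return np.array([cc*d[0]+s*d[1],-s*d[0]+cc*d[1]])*1e3,np.degrees(b[2]-a[2])
print("grate in tray(wrist)",rel(tw,x)); print("in tray(ext)",rel(p,x)); print("handle",W(x,(-55,0,91)))
E
python3 fit2.py
```

```text
tray [5.52479549e-01 2.02775020e-04 4.03856454e-01] 23.139270350983058
[[-1.4 -0.1]
 [ 0.  -1.2]
 [ 1.2 -0.2]
 [-1.5 -0.1]
 [ 0.1 -0.8]
 [ 0.5 -0.6]
 [ 0.7  0.6]
 [ 0.4  0.6]
 [ 0.4 -1. ]]
handle [ 0.48116184 -0.02971997  0.091     ] 0.0975780711049367 [0.46521733 0.01594694 0.091     ] [ 0.49828473 -0.07585735  0.091     ] yaw 19.808737306884254
tray [ 0.55278939 -0.00170255  0.39172736] 22.444324529839726
[[-0.1, -0.5], [0.1, 0.7], [-0.0, -0.9], [0.0, 1.1]]
grate [ 0.53748029 -0.01179404  0.37084771] 21.248008821786254
[[-1.2, -0.5], [-1.6, 0.6], [0.8, -1.2], [1.2, 0.4], [-0.1, 0.4], [0.8, 0.8]]
grate in tray(wrist) (array([-18.00223164,  -3.48227821]), np.float64(-1.1963157080534719))
in tray(ext) (array([-18.5069609 ,  -5.13747986]), np.float64(-1.8912615291968027))
handle [ 0.48621917 -0.03172635  0.091     ]
```

Emit:
{"fn": "step_arm", "kwargs": {
  "plan": "8.7 0 0 0 0 0 -4;8.7 -0.2 -0.7 0 0 0 0;8.7 0 0 4 0 0 0;8.7 0 0 4 0 0 0;8.7 0 0 4 0 0 0;8.7 0 0 4 0 0 0;8.7 0 0 4 0 0 0;8.7 0 0 2 0 0 0;8.7 0 0 0 0 0 0;8.7 0 0 0 0 0 0"
}}

```text
clock: 3.75
tool_pos: [0.4853, -0.0315, 0.1663]
orientation: [179.9, -0.0, -69.2]
force: [1.2, 0.3, 1.2]
opening: 0.0872
```

```bash
cat > look.py <<'E'
from h import *
import sys,pickle
k=sys.argv[1]
o=telemetry.get_obs();print(o['clock'],o['tool_pos'],o['orientation'],o['force'],o['opening'])
for n in sys.argv[2:]:
    c=calibration(n);im=snapshot(n);pickle.dump((c,im),open(f"{k}_{n}.pkl","wb"))
    if n=="wrist": cv2.imwrite(f"pics/{k}_w.png",im)
    if n=="top": cv2.imwrite(f"pics/{k}_t.png",cv2.resize(im[130:290,240:410],None,fx=3.5,fy=3.5,interpolation=cv2.INTER_CUBIC))
    if n=="scene": cv2.imwrite(f"pics/{k}_s.png",cv2.resize(im[130:330,250:430],None,fx=3,fy=3,interpolation=cv2.INTER_CUBIC))
E
python3 look.py a wrist scene
```

```text
3.75 [ 0.48532416 -0.03145118  0.16630906] [ 1.79873433e+02 -2.23605014e-02 -6.92062427e+01] [1.19688553 0.2834439  1.23257376] 0.08723889956904099
```

View pics/a_w.png

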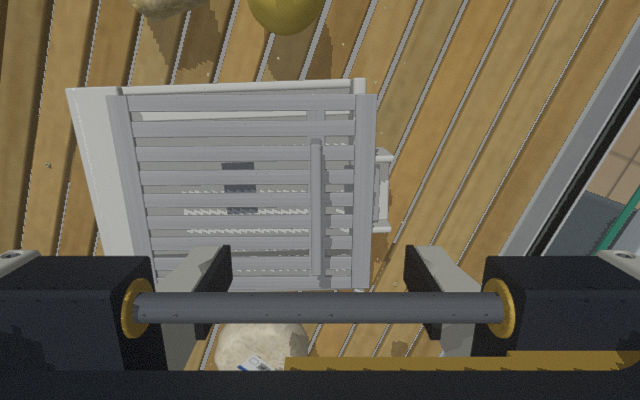

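View pics/a_s.png

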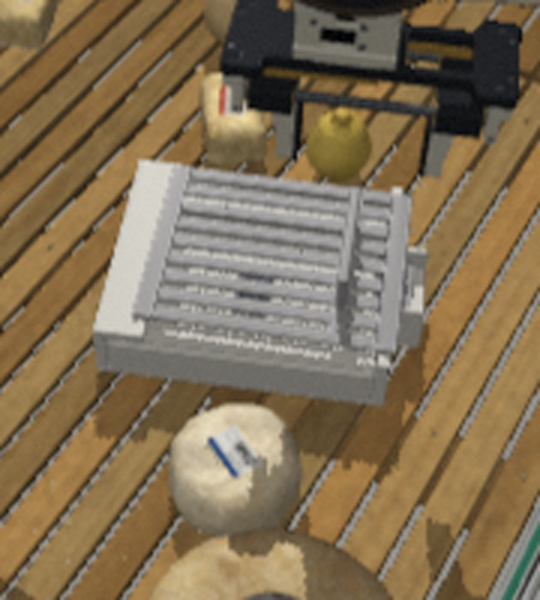

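Run:
```python
from h import *
import pickle
c,im=pickle.load(open("a_wrist.pkl","rb"))
print(proj("",[[.4853,-.0315,.091]],c), ray("",(315.5,140),.091,c),ray("",(316.5,275),.091,c),ray("",(316,207.5),.091,c))
```

```text
[[317.53778315 213.77472211]] [ 0.5051556  -0.07989674  0.091     ] [0.46859717 0.0146472  0.091     ] [ 0.48799794 -0.03552524  0.091     ]
```

Emit:
{"fn": "step_arm", "kwargs": {
  "plan": "8.7 0.1 -0.1 3.5 0 0 0;8.7 0 0 3.5 0 0 0;8.7 0 0 2.8 0 0 0;8.7 0 0 0 0 0 0;4 0 0 0 0 0 0;1.5 0 0 0 0 0 0;0 0 0 0 0 0 0;0 0 0 0 0 0 0;0 0 0 0 0 0 0;0 0 0 0 0 0 0;0 0 0 0 0 0 0"
}}

```text
clock: 4.77
tool_pos: [0.4868, -0.0319, 0.0691]
orientation: [-179.9, -0.0, -69.0]
force: [1.2, 0.7, 0.2]
opening: 0.0458
```

```bash
python3 look.py b wrist scene
```

```text
4.7667 [ 0.48677158 -0.0319114   0.06909188] [-1.79946612e+02 -3.47419687e-03 -6.90374394e+01] [1.1841582  0.65738449 0.16015571] 0.04580044567911825
```

View pics/b_w.png

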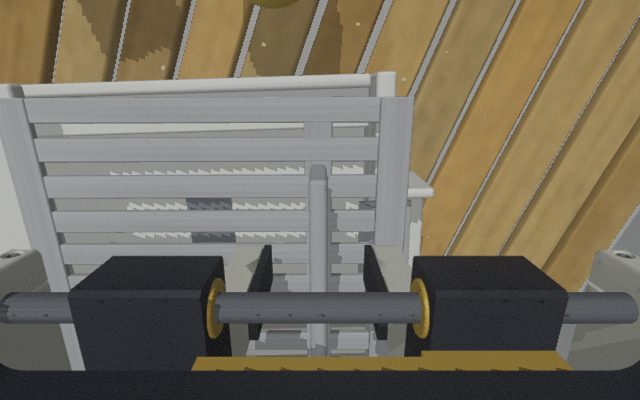

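View pics/b_s.png

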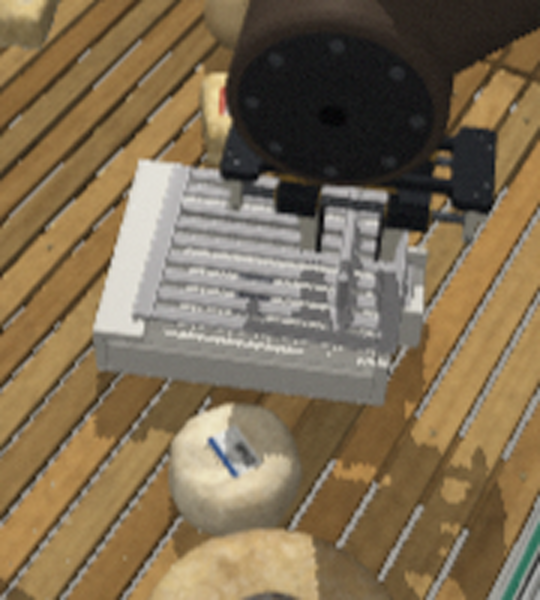

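Emit:
{"fn": "step_arm", "kwargs": {
  "plan": "0 0 0 0 0 0 0;0 0 0 0 0 0 0;0 0 0 0 0 0 0;0 0 0 0 0 0 0;0 0 0 0 0 0 0;0 0 0 0 0 0 0;0 0 0 0 0 0 0;0 0 0 0 0 0 0;0 0 0 0 0 0 0"
}}

```text
clock: 5.62
tool_pos: [0.4865, -0.032, 0.0685]
orientation: [180.0, 0.0, -69.0]
force: [-0.2, -0.1, -1.3]
opening: 0.0076
```

Emit:
{"fn": "step_arm", "kwargs": {
  "plan": "0 0 0 0 0 0 -0.8;0 0 0 0 0 0 -0.7;0 -0.1 0.3 0 0 0 0;0 -0.1 0.4 0 0 0 0;0 -0.1 0.4 0 0 0 0;0 0 0.4 0 0 0 0;0 0 0.3 0 0 0 0;0 0 0 0 0 0 0;0 0 0 0 0 0 0"
}}

```text
clock: 6.37
tool_pos: [0.4683, -0.0363, 0.0685]
orientation: [180.0, 0.0, -67.5]
force: [0.6, -0.4, -3.5]
opening: 0.0077
```

```bash
python3 look.py c wrist scene top
```

```text
6.3667 [ 0.46829527 -0.03627164  0.06849297] [ 1.79976127e+02  3.52135691e-03 -6.75431866e+01] [ 0.62325047 -0.3538821  -3.54266681] 0.007665856976398117
```

View pics/c_w.png

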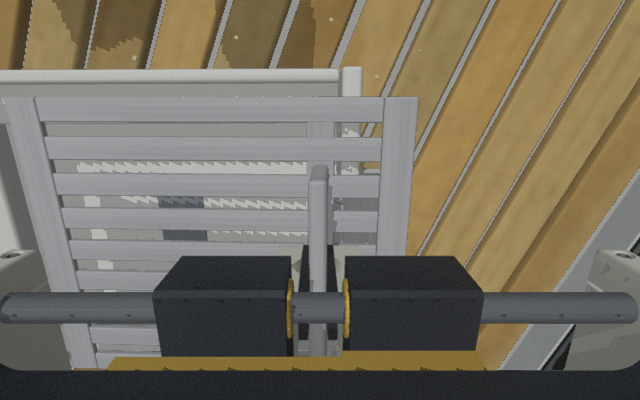

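View pics/c_s.png

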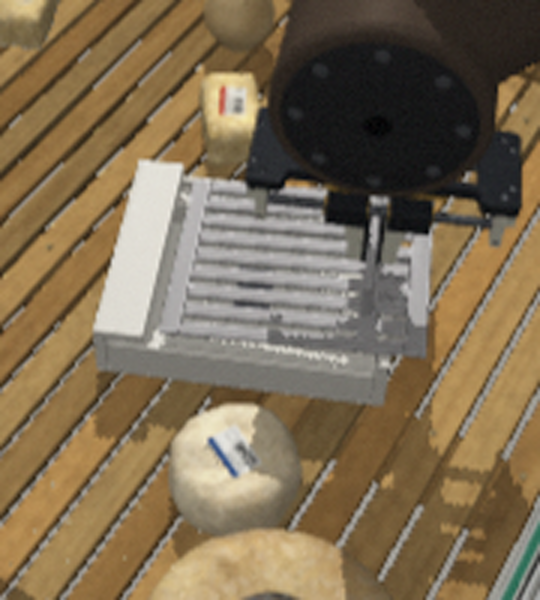

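View pics/c_t.png

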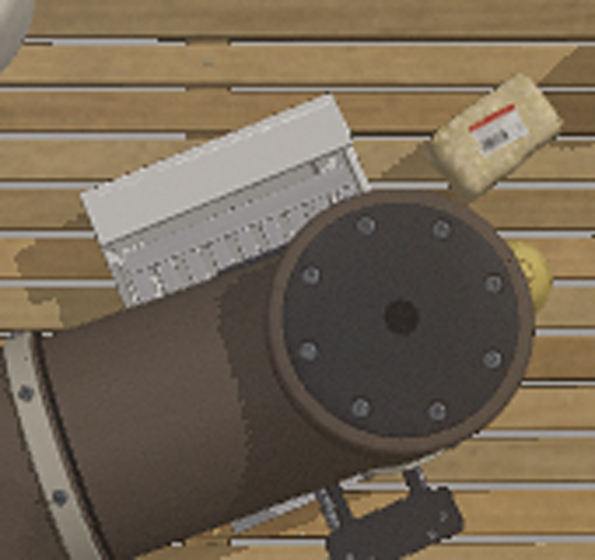

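Emit:
{"fn": "step_arm", "kwargs": {
  "plan": "0 0 0 0 -2 0 0;0 0 0 0 -2 0 0;0 0 0 0.1 -2 0 0;0 0 0 0 -1 0 0;0 0 0 0 0 0 0;0 0 0 0 0 0 0"
}}

```text
clock: 7.02
tool_pos: [0.4691, -0.0359, 0.0674]
orientation: [173.1, 0.0, -67.5]
force: [-0.1, -0.2, -3.8]
opening: 0.0071
```

```bash
python3 look.py d wrist scene
```

```text
7.0167 [ 0.46912827 -0.03593925  0.06737648] [ 1.73059339e+02  1.79841184e-03 -6.75406556e+01] [-0.12783517 -0.20840519 -3.8006871 ] 0.007125236370592884
```

View pics/d_w.png

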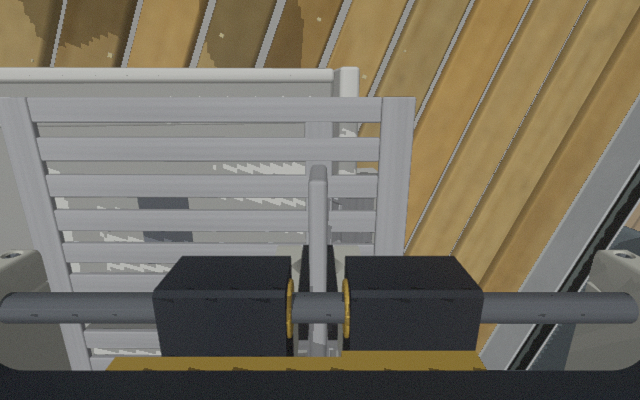

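View pics/d_s.png

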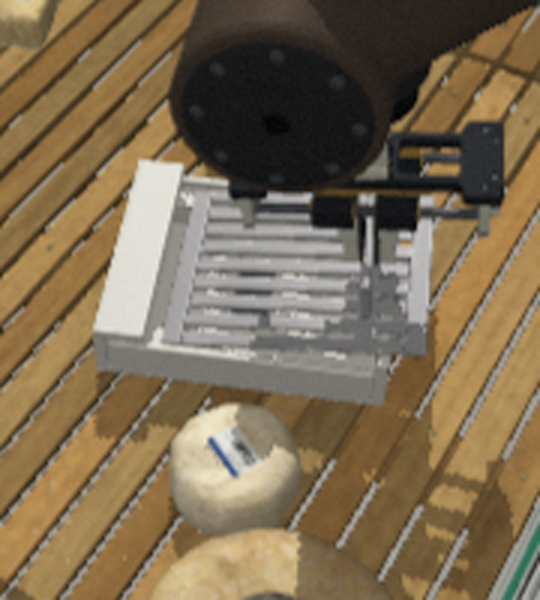

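Emit:
{"fn": "step_arm", "kwargs": {
  "plan": "0 0 -0.4 -0.05 0 0 0;0 0 -0.4 -0.05 0 0 0;0 0 -0.4 -0.05 0 0 0;0 0 -0.4 -0.05 0 0 0;0 0 -0.4 -0.05 0 0 0;0 0 0 0 0 0 0"
}}

```text
clock: 7.62
tool_pos: [0.4884, -0.028, 0.0676]
orientation: [173.0, -0.0, -67.5]
force: [0.6, -0.4, -3.2]
opening: 0.0077
```

```bash
python3 look.py e wrist scene
```

```text
7.6167 [ 0.48841651 -0.02803034  0.06762529] [ 1.73044433e+02 -1.20054135e-02 -6.75202230e+01] [ 0.61034179 -0.35126817 -3.19904992] 0.007671966283713838
```

View pics/e_s.png

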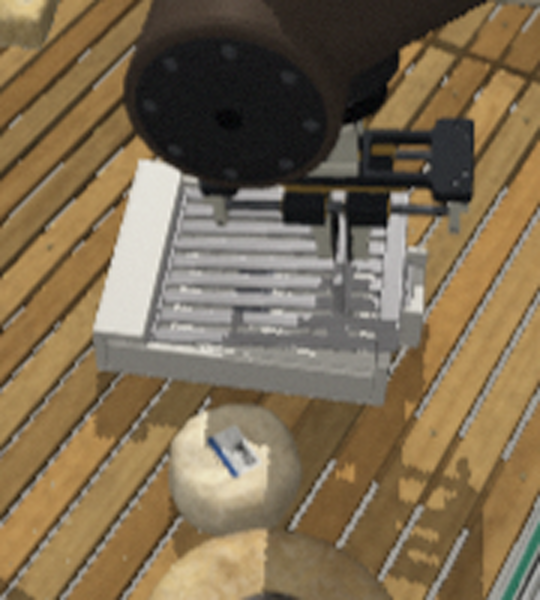

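View pics/e_w.png

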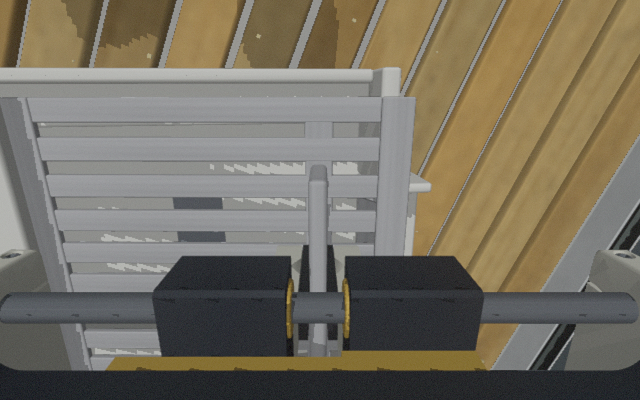

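Emit:
{"fn": "step_arm", "kwargs": {
  "plan": "0 0 -0.4 -0.05 0 0 0;0 0 -0.4 -0.05 0 0 0;0 0 -0.4 -0.05 0 0 0;0 0 -0.3 -0.04 0 0 0;0 0 -0.2 -0.02 0 0 0;0 0 0 0 0 0 0;0 0 0 0 0 0 0"
}}

```text
clock: 8.3
tool_pos: [0.5034, -0.0217, 0.0676]
orientation: [173.0, -0.0, -67.5]
force: [1.4, 1.1, -2.8]
opening: 0.0075
```

```bash
python3 look.py f wrist scene
```

```text
8.3 [ 0.50344557 -0.02174643  0.06756358] [ 1.73020767e+02 -2.40926348e-03 -6.75346228e+01] [ 1.37730626  1.11207072 -2.84887009] 0.0075319961154939625
```

View pics/f_s.png

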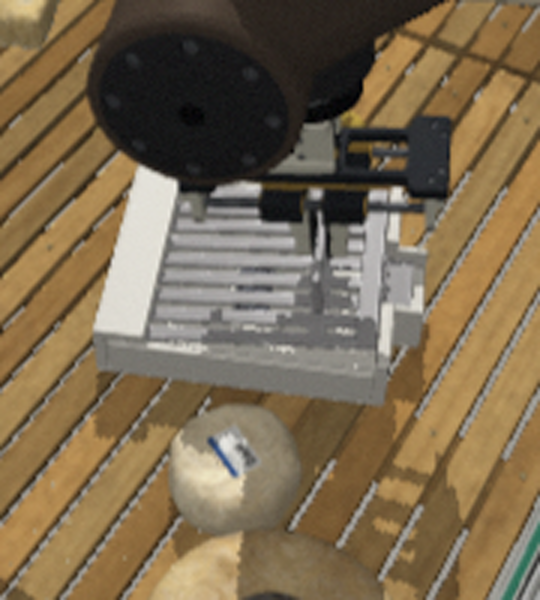

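View pics/f_w.png

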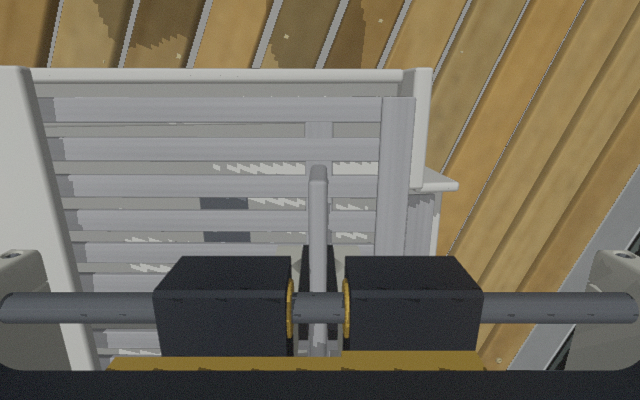

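Emit:
{"fn": "step_arm", "kwargs": {
  "plan": "0 0 0 0.4 1.4 0 0;0 0 0 0.4 1.4 0 0;0 0 0 0.4 1.4 0 0;0 0 0.05 0 0 0 0;0 0 0 0 0 0 0"
}}

```text
clock: 8.82
tool_pos: [0.5027, -0.0222, 0.0564]
orientation: [177.3, -0.0, -67.5]
force: [4.6, 1.9, -3.1]
opening: 0.0074
```

```bash
python3 look.py g wrist scene
```

```text
8.8167 [ 0.50274181 -0.02219586  0.05643639] [ 1.77330249e+02 -2.44795296e-02 -6.75146040e+01] [ 4.63594495  1.86609901 -3.10134431] 0.007396459489578582
```

View pics/g_w.png

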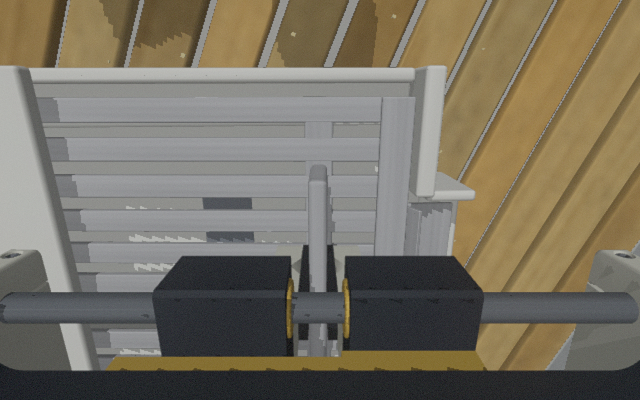

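Emit:
{"fn": "step_arm", "kwargs": {
  "plan": "0 0 0 0.4 1.2 0 0;0 0 0 0.4 1.2 0 0;0 0 0 0.2 0.3 0 0;0 0 0 0 0 0 0;0 0 0 0 0 0 0"
}}

```text
clock: 9.33
tool_pos: [0.5018, -0.0225, 0.0465]
orientation: [179.9, -0.0, -67.5]
force: [1.1, 2.6, 5.6]
opening: 0.0078
```

```bash
python3 look.py i wrist scene
```

```text
9.3333 [ 0.50181428 -0.02245778  0.04651224] [ 1.79907896e+02 -1.63499957e-02 -6.75099214e+01] [1.08416051 2.61456966 5.61182984] 0.007804534709893942
```

View pics/i_w.png

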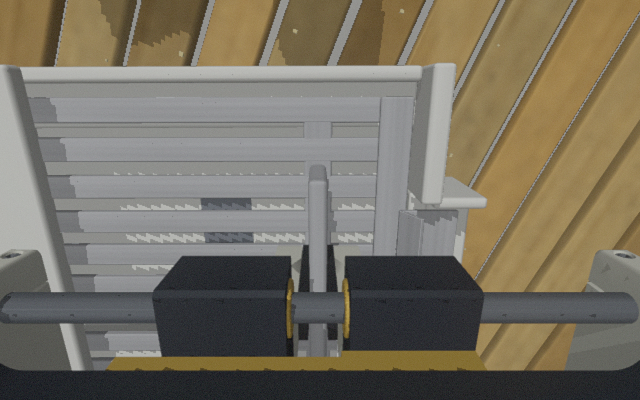

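View pics/i_s.png

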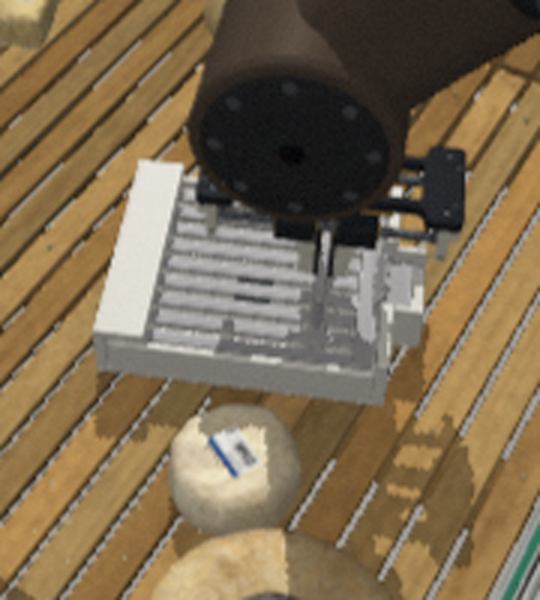

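Emit:
{"fn": "step_arm", "kwargs": {
  "plan": "0 0 0 0.1 0 0 0;0 0 0 0.1 0 0 0;0 0 0 0 0 0 0"
}}

```text
clock: 9.68
tool_pos: [0.5018, -0.0225, 0.0463]
orientation: [179.9, -0.0, -67.5]
force: [-8.6, 3.7, 29.4]
opening: 0.0076
```

Emit:
{"fn": "step_arm", "kwargs": {
  "plan": "0 0 0 -0.1 0 0 0;2 0 0 -0.05 0 0 0;4 0 0 0 0 0 0;4 0 0 0 0 0 0;4 0 0 0 0 0 0;4 0 0 0 0 0 0;4 0 0 0 0 0 0"
}}

```text
clock: 10.27
tool_pos: [0.501, -0.0228, 0.0449]
orientation: [179.8, 0.0, -67.5]
force: [0.4, 0.7, -0.5]
opening: 0.0385
```

Emit:
{"fn": "step_arm", "kwargs": {
  "plan": "4 0 0 -3 0 0 0;4 0 0 -4 0 0 0;4 0 0 -4 0 0 0;4 0 0 -4 0 0 0;4 0 0 -4 0 0 0;4 0 0 0 0 0 0"
}}

```text
clock: 10.77
tool_pos: [0.5054, -0.0223, 0.2436]
orientation: [-179.4, -0.2, -67.5]
force: [1.0, -0.0, 0.8]
opening: 0.04
```

```bash
python3 look.py j wrist scene top
python3 - <<'E'
import cv2
i=cv2.imread("pics/j_w.png");cv2.imwrite("pics/j_wc.png",cv2.resize(i[60:260,280:420],None,fx=4,fy=3,interpolation=cv2.INTER_CUBIC))
E
```

```text
10.7667 [ 0.50539552 -0.02233812  0.24364577] [-179.42350935   -0.19749082  -67.46956221] [ 0.97111399 -0.04109645  0.76503496] 0.04003118656988125
```

View pics/j_w.png

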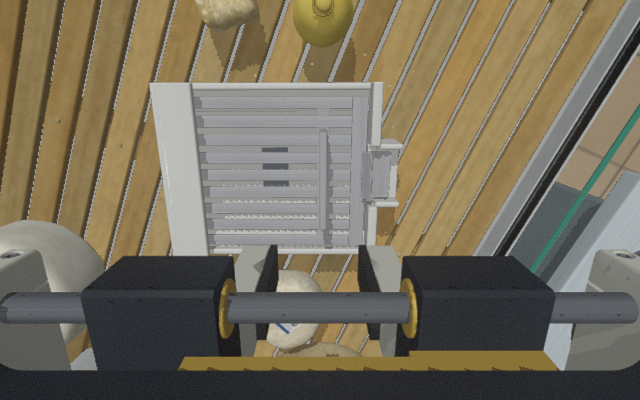

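View pics/j_s.png

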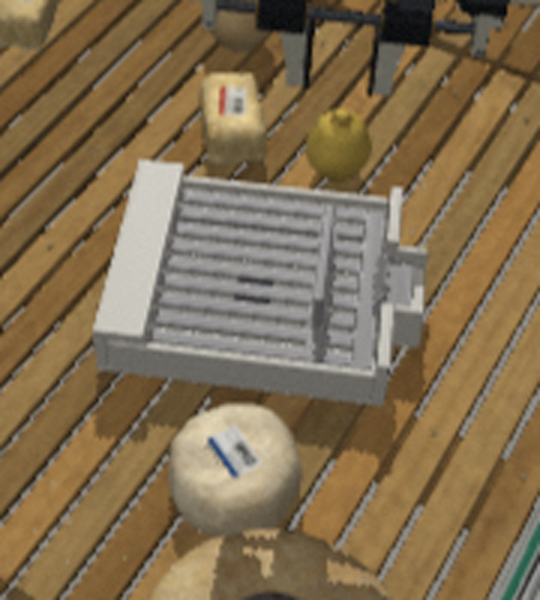

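Released, and the grate looks flat. I'll check the catch up close.

Run:
```python
import cv2
i=cv2.imread("pics/j_w.png");cv2.imwrite("pics/j_wc.png",cv2.resize(i[110:235,300:420],None,fx=5,fy=4.6,interpolation=cv2.INTER_CUBIC))
```

```text
(no output)
```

View pics/j_wc.png

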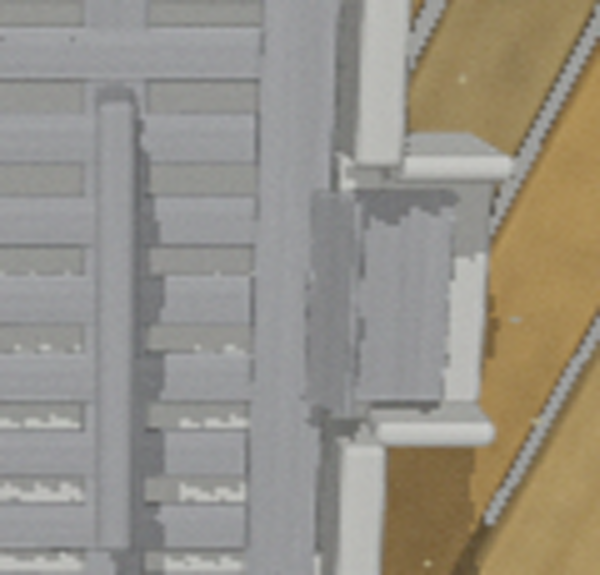

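Run:
```python
from fit2 import *
# predicted positions in wrist image j of nose top, grate near edge seated etc.
c,im=pickle.load(open("j_wrist.pkl","rb"))
for nm,q in [("nose37",(-96.5,0,37)),("nose+25",(-96.5,25,37)),("nose-25",(-96.5,-25,37)),("near edge L top z34",(-101,82,34)),("near R",(-101,-82,34)),("near mid",(-101,0,34)),("handleL",(-55,50,69)),("handleR",(-55,-50,69)),("wall in R",(-103,-94,52)),("lipR",(73,-94,52))]:
    u=proj("",W(tw,q),c)[0]; print(nm,u.round(1),((u-[300,110])*[5,4.6]).round())
```

```text
tray [5.52479549e-01 2.02775020e-04 4.03856454e-01] 23.139270350983058
[[-1.4 -0.1]
 [ 0.  -1.2]
 [ 1.2 -0.2]
 [-1.5 -0.1]
 [ 0.1 -0.8]
 [ 0.5 -0.6]
 [ 0.7  0.6]
 [ 0.4  0.6]
 [ 0.4 -1. ]]
handle [ 0.48116184 -0.02971997  0.091     ] 0.0975780711049367 [0.46521733 0.01594694 0.091     ] [ 0.49828473 -0.07585735  0.091     ] yaw 19.808737306884254
tray [ 0.55278939 -0.00170255  0.39172736] 22.444324529839726
[[-0.1, -0.5], [0.1, 0.7], [-0.0, -0.9], [0.0, 1.1]]
grate [ 0.53748029 -0.01179404  0.37084771] 21.248008821786254
[[-1.2, -0.5], [-1.6, 0.6], [0.8, -1.2], [1.2, 0.4], [-0.1, 0.4], [0.8, 0.8]]
grate in tray(wrist) (array([-18.00223164,  -3.48227821]), np.float64(-1.1963157080534719))
in tray(ext) (array([-18.5069609 ,  -5.13747986]), np.float64(-1.8912615291968027))
handle [ 0.48621917 -0.03172635  0.091     ]
nose37 [361.3 174.7] [307. 298.]
nose+25 [360.4 197. ] [302. 400.]
nose-25 [362.3 151.5] [311. 191.]
near edge L top z34 [362.2 243.7] [311. 615.]
near R [368.6  95. ] [343. -69.]
near mid [365.2 174.1] [326. 295.]
handleL [322.5 228.9] [113. 547.]
handleR [323.2 130.4] [116.  94.]
wall in R [373.8  81.9] [ 369. -129.]
lipR [189.8  81.5] [-551. -131.]
```

Emit:
{"fn": "step_arm", "kwargs": {
  "plan": "4 0 0 0 0 0 0;4 0 0 0 0 0 0;4 0 0 0 0 0 0"
}}

```text
clock: 11.17
tool_pos: [0.501, -0.0227, 0.234]
orientation: [179.8, 0.0, -67.5]
force: [-0.5, 0.5, 0.2]
opening: 0.0398
```

Run:
```python
from plant import workorder
print(workorder.close_job())
```

```text
the job is handed in; nothing more can be done
None
```

The grate is seated in the tray and the catch is over its near edge. I handed the job in at about 11 s, and the hand-in gave no verdict.

**What I did:** I gripped the handle bar and squared the grate to the tray. I drew it back about 18 mm and tilted the far edge down about 7°. I then slid it under the lip with the near edge still up, and swung the handle end down. Pressing reached about 29 N with no further movement. After that I opened the fingers and lifted clear.

**Last checks, from the wrist picture:**
- **Grate:** the handle and near edge appear within about 1 px of where a seated grate should show.
- **Catch:** its nose shows at its sprung-out position, overlapping the near edge by about 4 mm.
- **Robot and cheeses:** the gripper was about 23 cm above the work surface and touching nothing. By eye, none of the three cheeses had moved.

**Limits and disagreements:**
- The step with the far edge under the lip and the near edge up is inferred from the tool pose: far edge about 99 mm along the tray and 32 mm high, near edge about 56 mm high. I did not measure it separately.
- The two measurements of the tray (fixed cameras and wrist camera) differed by about 2 mm and 0.7°, which is inside the guides' 5 mm play.
- I did not tug on the grate to test the catch.

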